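# File the top edge of a laser-cut sheet

## Task

Take the file with the orange grip and, pressing lightly, push it away from the robot, toe first and square across the top edge of the green sheet, in two long strokes; in each the edge passes under the file from well ahead of its middle to well behind it. File on the forward strokes only: after each one lift the file clear of the edge, and never drag it back over the edge. Then lay the file flat where you found it and let go, leaving the blue file alone.

Things in the scene. Friction and masses are not known exactly. Their poses are not given: they have to be found in the camera images.
- file_grip (a point): Orange-gripped file, lying face down, ~0.22 kg. Steel blade 180 x 30 x 7; underside = filing face; toe's last 25 only 18 wide; small orange block on the heel. Orange rib along the blade's middle, 95 long, 24 wide, 7 to 50 above the face: grip across the 24. Point: mid-rib, 30 above the face, mid-length (toe, heel 90 off). x to the toe (as found, roughly away from the robot), z up.
- blue_file_grip (a point): A like file of the same size with a blue grip, lying beside it: not to be used or disturbed. Same point and axes. The two may change places.
- sheet_edge (a point): Middle of the top edge of a green sheet 6 thick, 100 wide, upright in steel jaws (48 x 120, tops 41 below the edge) of a fixed grey fixture 130 x 150. Edge 110 above the table, along y; x square to it, away from the robot (stroke direction), z up. Jaws float: from above the sheet gives 1 mm per 0.7 N (after a first 0.7 N), stop at 12 mm.
- head (a joint): Springy give of jaws and sheet along the stroke, m: 0 at rest, positive when dragged away from the robot, negative when dragged back; 0.4 N per mm, well damped, range -0.012 to 0.012; returns to 0 when the file is off.
Not all that is in view belongs to the job. Several things look just like the part that bears file_grip: the one meant starts nearest to the robot's base. Of the things that look like the part that bears sheet_edge, take the one that is farthest to the robot's left at the start.

How it is judged:
By the outcome, as a careful person would: the job done as asked, in the order asked, and still so for the second after the job is handed in, with the robot touching nothing.
It also fails if it takes over 58 s, if anything falls off the work surface, if the arm or the gripper's body presses on something with over 40 N, if the wrist force passes 120 N, or if a joint passes its speed limit or range.

## Robot

A 6-joint arm with a two-finger parallel gripper is mounted at the origin on the work surface. World frame = base frame: x ahead of the robot, y to its left, z up, the work surface at z = 0. Lengths are in m, angles in rad, forces in N, time in s.
With the tool pointing down it reaches from about 0.375 to 0.75 m from the base axis. Payload 9 kg.
Tool frame: the origin (TCP) lies at the very end of the fingers, on their centre line; the grasp point (between the pads) lies env.grip_point_offset behind it (env.grip_point_offset is the distance from the TCP to the grasp point, in m); z points along the fingers, y is the line along which they close (so a half turn about z gives the same grasp; the last joint's range is limited). The gripper opens to 85 mm and grips with 20 to 120 N. Pads are 22 mm wide; open, the fingers measure 114 mm over their backs; the gripper's body (76 mm by 85 mm) begins 54 mm behind the grasp point. The pads swing forward as they close: fully open they stand 13 mm farther back than shut.
Start: joints at [-0.218, 0.104, 0.097, 1.564, 0, 1.353], TCP at [0.6, 0, 0.231] pointing down, gripper open.
Joint ranges: [-2.99, 2.99], [-0.84, 1.86], [-1.1, 1.16], [-1.84, 2.11], [-1.51, 1.56], [-3.14, 3.14]. Speed limits (rad/s): [2.22, 2.22, 2.57, 3.14, 3.14, 3.14].

## Interface

Orientations are given as a 3x3 rotation matrix whose columns are the frame's x, y, z axes.
In Python, from station import env, get_image, finish_job gives the robot as it stands.
- The arm moves only by the shell command python3 -m jog 'ROWS'. ROWS is JSON, a list of rows, each a list of 3 entries, a list of its own where there are three numbers: the shift along the world's x, y, z in mm, then the turn, a rotation vector about the world's x, y, z in degrees, then the finger opening in mm, from 0 to 85.4. In form: [[[tx, ty, tz], [ax, ay, az], claw], ...]. A call has exactly 5 rows; each row shifts and turns the commanded pose from where the row before left it; what a row does not reach is not made up. A row lasts 1/8 s, in which the tool goes at most 62.5 mm and 10.7 degrees, less where a joint would pass 70% of its speed; a pose out of reach is approached as far as the arm can. A call is refused whole if a number of a shift passes 62.5 or a number of a turn 10.7, either way. A call with a gripper value outside its range is refused whole. The fingers move at their own pace and stop on an object; the grip force is fixed at half the most. Time passes only in rows, so rows that do not move let the fingers close, or fill a call up. It gives the time, the measured TCP pose, the force, the opening and the grip force at its end, in the units of the state.
- env.state(): the state, without advancing time (a new reading comes with each control period).
- get_image(name): name is "scene" or "side" or "wrist"; returns a dict with "img" (480x640x3 uint8, blue, green, red), "fx", "fy", "cx", "cy" (pixels), "rvec" (rotation vector, rad) and "tvec" (3), from world to camera coordinates, as OpenCV has them; the wrist camera has in their place "tool_from_camera" (4x4, takes a point from camera to tool coordinates, whose origin is the TCP and whose axes are the flange's). Camera axes: x right, y down, z forward; pixel columns grow to the right and rows downward; lengths in m; the calibration is good to about 2 mm. A picture is of the moment at which its call begins: read the wrist's pose just before it. There is no depth.
- finish_job(): hands the job in; it is judged then, once.
The state is a dict: "t": time; "qpos": joint angles; "qvel": joint speeds; "effort": joint torques, N m; "ee_pos": TCP position; "eef_rot": TCP orientation; "wrist_force": force on the tool from outside, world axes, zero at the start; "torque": the same for the moment, N m; "width": finger opening in m; "gripper_force": force on a finger pad.
Only numpy, scipy, OpenCV 4.12 (cv2) and the standard library are available. Lean on these libraries where they do the work, as an engineer would, in place of code of your own. Each camera call takes 0.05 s, during which the arm holds its last target. There are 200 camera calls.

## Working session

There is one attempt and no reset: what is moved stays moved. The work goes in short steps, Python scripts to look and compute and a shell command to move; the robot and the scene stay as the last step left them, time stands still between calls to the robot, and variables do not carry over. Pictures are saved under pics/ and viewed, at most 10 in all, crops included, and the job is handed in when it is done.

```bash
mkdir -p pics; ls
python3 - <<'E'
from station import env,get_image
import cv2,pickle
s=env.state();print(s,env.grip_point_offset)
d={}
for n in("scene","side","wrist"):
    d[n]=get_image(n);cv2.imwrite(f"pics/{n}0.png",d[n]["img"])
    print(n,{k:v for k,v in d[n].items() if k!="img"})
pickle.dump(d,open("d0.pkl","wb"))
E
```

```text
pics
{'t': 0.0, 'qpos': array([-2.17687967e-01,  1.04692934e-01,  9.64358547e-02,  1.56386585e+00,
        1.91807124e-06,  1.35308550e+00]), 'qvel': array([-3.68697543e-05,  8.15768500e-04,  8.31786170e-05, -1.25451309e-03,
       -1.41795867e-04, -9.01934020e-04]), 'effort': array([ 7.03431251e-04, -5.56934094e+01,  5.03644359e+01,  1.70058967e-02,
       -2.22691165e-04, -8.28643181e-07]), 'ee_pos': array([5.99669527e-01, 9.04486774e-05, 2.30507646e-01]), 'eef_rot': array([[-2.26716765e-05,  9.99999161e-01, -1.29487808e-03],
       [ 9.99999958e-01,  2.30451150e-05,  2.88382432e-04],
       [ 2.88412030e-04, -1.29487149e-03, -9.99999120e-01]]), 'wrist_force': array([-0.90690711,  0.16957703,  0.56614203]), 'torque': array([ 0.00602566,  0.02551963, -0.03013075]), 'gripper_force': 0.0, 'width': 0.08524185494663147} 0.0187
scene {'fx': 620.8584869262337, 'fy': 620.8584869262337, 'cx': 317.0949005591172, 'cy': 240.04651670554563, 'rvec': array([ 2.15977607,  1.2569404 , -0.44342683]), 'tvec': array([-0.01074524, -0.29179364,  1.71611576])}
side {'fx': 469.71089433848726, 'fy': 469.71089433848726, 'cx': 321.21370749171433, 'cy': 232.73883013124478, 'rvec': array([ 2.3124061 , -0.18150917,  0.06342874]), 'tvec': array([-0.47010825, -0.02015869,  1.39419164])}
wrist {'fx': 358.820532356757, 'fy': 358.820532356757, 'cx': 311.8743526569163, 'cy': 239.06596301089243, 'tool_from_camera': array([[-6.86591826e-04, -9.65034280e-01, -2.62122809e-01,
         6.57968970e-02],
       [ 9.99999688e-01, -5.60165736e-04, -5.57038415e-04,
        -3.88442698e-04],
       [ 3.90728950e-04, -2.62123110e-01,  9.65034364e-01,
        -1.42660254e-01],
       [ 0.00000000e+00,  0.00000000e+00,  0.00000000e+00,
         1.00000000e+00]])}
```

View pics/scene0.png

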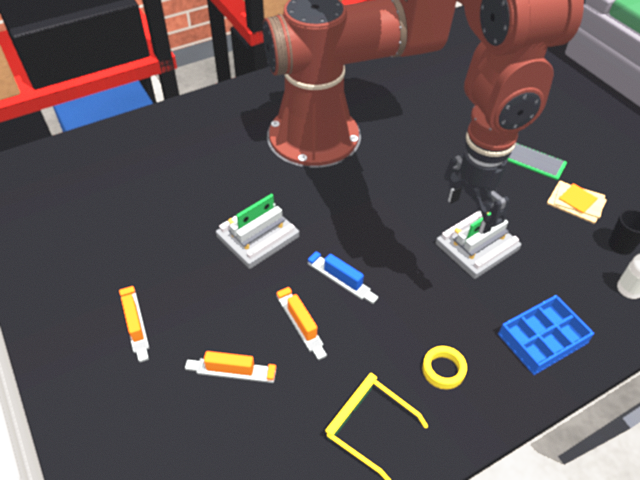

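View pics/side0.png

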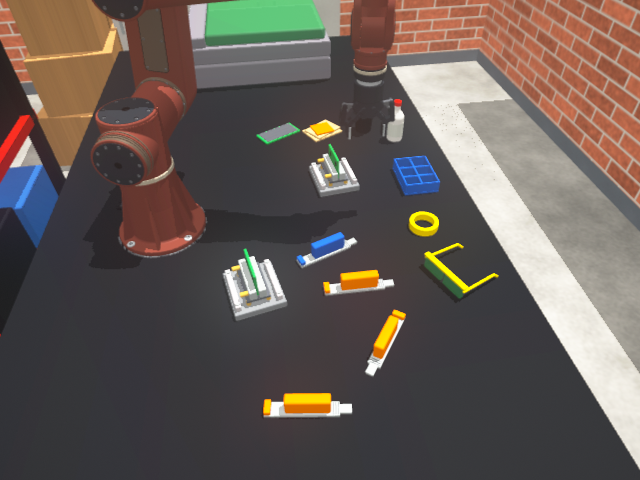

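The scene view shows three orange files near (135,322), (232,367) and (302,322), and a blue one at (343,275). There are two green-sheet fixtures, at (257,220) and (480,240). The side view shows the same things. Next I measure by masks.

```bash
cat > h.py <<'E'
import numpy as np,cv2
def ray(c,uv,st=None):
    K=np.array([[c["fx"],0,c["cx"]],[0,c["fy"],c["cy"]],[0,0,1.]])
    d=np.linalg.inv(K)@[uv[0],uv[1],1]
    if "rvec" in c:
        R=cv2.Rodrigues(c["rvec"])[0];return -R.T@c["tvec"],R.T@d
    T=c["tool_from_camera"];R=st["eef_rot"]
    return st["ee_pos"]+R@T[:3,3],R@T[:3,:3]@d
def onz(c,uv,z,st=None):
    o,d=ray(c,uv,st);return o+d*(z-o[2])/d[2]
def tri(r1,r2):
    (o1,d1),(o2,d2)=r1,r2
    s=np.linalg.lstsq(np.c_[d1,-d2],o2-o1,rcond=None)[0]
    a,b=o1+s[0]*d1,o2+s[1]*d2;return (a+b)/2,np.linalg.norm(a-b)
H={"orange":((8,150,120),(20,255,255)),"blue":((105,150,60),(125,255,255)),"green":((50,120,50),(85,255,255))}
def blobs(img,col,amin=60):
    m=cv2.inRange(cv2.cvtColor(img,cv2.COLOR_BGR2HSV),*map(np.array,H[col]))
    cs,_=cv2.findContours(m,cv2.RETR_EXTERNAL,cv2.CHAIN_APPROX_NONE)
    return [c[:,0,:] for c in cs if cv2.contourArea(c)>amin]
E
python3 - <<'E'
import pickle,numpy as np,cv2
from h import *
np.set_printoptions(precision=3,suppress=True)
d=pickle.load(open("d0.pkl","rb"))
for n in("scene","side"):
    for col in H:
        for c in blobs(d[n]["img"],col,25):
            r=cv2.minAreaRect(c.astype(np.float32));u=c.mean(0)
            print(n,col,cv2.contourArea(c),"px",u.round(0),"z.03",onz(d[n],r[0],.03)[:2],"box",cv2.boxPoints(r).round(0).tolist() if col=="green" else "")
    o,_=ray(d[n],(0,0));print("cam",n,o)
    v=[cv2.projectPoints(np.array([[.5,.2,0],[.6,.2,0],[.5,.3,0]]),d[n]["rvec"],d[n]["tvec"],np.array([[d[n]["fx"],0,d[n]["cx"]],[0,d[n]["fy"],d[n]["cy"]],[0,0,1]]),None)[0][:,0]]
    print(v)
a=[cv2.resize(d["side"]["img"][230:330,200:410],None,fx=3.8,fy=3.8,interpolation=cv2.INTER_CUBIC)]
cv2.imwrite("pics/crop1.png",a[0])
E
```

```text
scene orange 328.0 px [229. 361.] z.03 [ 0.544 -0.502] box 
scene orange 211.5 px [303. 317.] z.03 [ 0.522 -0.323] box 
scene orange 90.5 px [284. 292.] z.03 [ 0.447 -0.328] box 
scene orange 202.0 px [128. 313.] z.03 [ 0.339 -0.633] box 
scene blue 4252.5 px [545. 334.] z.03 [0.803 0.095] box 
scene blue 682.0 px [343. 271.] z.03 [ 0.461 -0.187] box 
scene blue 68.5 px [314. 256.] z.03 [ 0.396 -0.223] box 
scene blue 2247.0 px [102. 106.] z.03 [-0.365 -0.47 ] box 
scene green 87.0 px [475. 227.] z.03 [0.503 0.152] box [[466.0, 235.0], [476.0, 215.0], [483.0, 218.0], [474.0, 239.0]]
scene green 500.5 px [255. 210.] z.03 [ 0.201 -0.275] box [[232.0, 216.0], [271.0, 192.0], [278.0, 203.0], [239.0, 227.0]]
scene green 179.0 px [539. 169.] z.03 [0.426 0.417] box [[507.0, 177.0], [508.0, 158.0], [566.0, 161.0], [565.0, 180.0]]
cam scene [ 1.148 -0.659  1.13 ]
[array([[486.779, 226.692],
       [514.53 , 254.843],
       [518.223, 211.79 ]])]
side orange 364.0 px [307. 408.] z.03 [ 0.349 -0.643] box 
side orange 187.0 px [387. 332.] z.03 [ 0.552 -0.495] box 
side orange 335.0 px [357. 282.
[... 2359 characters left out ...]
 blue 2737.0 px [ 29. 201.] z.03 [-0.399  0.156] box 
side blue 1320.0 px [415. 175.] z.03 [0.799 0.085] box 
side green 90.5 px [251. 271.] z.03 [ 0.254 -0.252] box [[242.0, 249.0], [246.0, 248.0], [260.0, 293.0], [257.0, 294.0]]
side green 68.0 px [334. 158.] z.03 [0.553 0.228] box [[325.0, 146.0], [330.0, 143.0], [343.0, 168.0], [337.0, 171.0]]
side green 76.0 px [280. 135.] z.03 [0.38  0.414] box [[256.0, 134.0], [296.0, 121.0], [300.0, 133.0], [260.0, 146.0]]
side green 3220.5 px [260.  16.] z.03 [0.398 1.706] box [[203.0, 3.0], [319.0, -5.0], [321.0, 27.0], [205.0, 35.0]]
cam side [ 0.319 -1.097  0.928]
[array([[319.414, 170.766],
       [348.422, 167.907],
       [315.227, 154.522]])]
```

View pics/crop1.png

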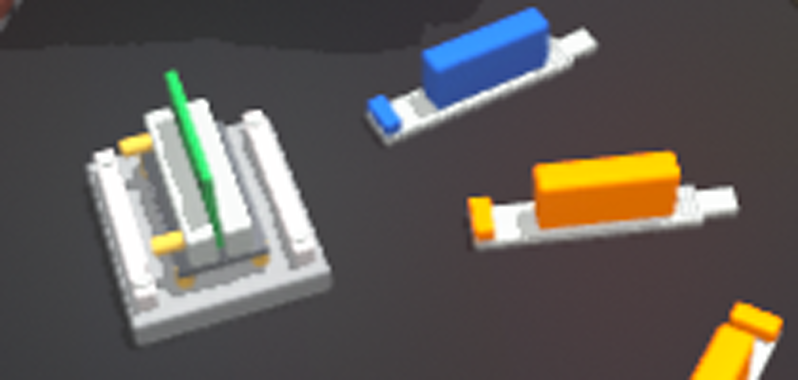

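The crop shows the orange file with its heel block toward the robot and toe away (about (735,200)), and the blue file clear of it. Orange file at about (0.522,-0.328), 0.62 m from the base and the nearest of the three. The leftmost sheet is the one near (0.53,0.19). Moving above the file now, turning +90°.

```bash
python3 -m jog '[[[-8,-33,0],[0,0,10],85],[[-8,-33,0],[0,0,10],85],[[-8,-33,0],[0,0,10],85],[[-8,-33,0],[0,0,10],85],[[-8,-33,0],[0,0,10],85]]'; python3 -m jog '[[[-8,-33,0],[0,0,10],85],[[-8,-33,0],[0,0,10],85],[[-8,-33,0],[0,0,10],85],[[-8,-33,0],[0,0,10],85],[[-8,-31,0],[0,0,0],85]]'
python3 -m jog '[[[0,0,0],[0,0,0],85],[[0,0,0],[0,0,0],85],[[0,0,0],[0,0,0],85],[[0,0,0],[0,0,0],85],[[0,0,0],[0,0,0],85]]'
python3 - <<'E'
from station import env,get_image
from h import *
import pickle
np.set_printoptions(precision=4,suppress=True)
st=env.state();print(st["ee_pos"],st["eef_rot"])
d={n:get_image(n) for n in("wrist","scene","side")}
pickle.dump((st,d),open("d1.pkl","wb"))
a=np.hstack([d["wrist"]["img"][::1],]);cv2.imwrite("pics/w1.png",a)
s=d["scene"]["img"][180:290,400:560];t=d["side"]["img"][135:205,300:370]
cv2.imwrite("pics/sh1.png",np.hstack([cv2.resize(s,(480,330),interpolation=2),cv2.resize(t,(320,330),interpolation=2)]))
for n in d:
  for col in ("orange","green"):
    for c in blobs(d[n]["img"],col,60):
      r=cv2.minAreaRect(c.astype(np.float32))
      if n=="side" and r[0][0]>500:continue
      print(n,col,cv2.contourArea(c),np.round(r[0]),cv2.boxPoints(r).round(1).tolist())
E
```

```text
t: 0.78
ee_pos: [0.5596, -0.166, 0.2311]
eef_rot: [[-0.77, 0.638, -0.0], [0.638, 0.77, 0.0], [0.0, 0.0, -1.0]]
wrist_force: [-0.3, -0.1, 0.5]
width: 0.0851
gripper_force: 0.0
t: 1.4
ee_pos: [0.5195, -0.329, 0.2309]
eef_rot: [[-1.0, -0.002, -0.0], [-0.002, 1.0, 0.001], [0.0, 0.001, -1.0]]
wrist_force: [1.0, -0.4, 0.5]
width: 0.0848
gripper_force: 0.0
t: 2.02
ee_pos: [0.5202, -0.3276, 0.2314]
eef_rot: [[-1.0, -0.001, 0.0], [-0.001, 1.0, 0.0], [-0.0, 0.0, -1.0]]
wrist_force: [-0.2, 0.2, 0.6]
width: 0.0853
gripper_force: 0.0
[ 0.5202 -0.3276  0.2314] [[-1.     -0.0006  0.0001]
 [-0.0006  1.      0.    ]
 [-0.0001  0.     -1.    ]]
wrist orange 1517.5 [140. 229.] [[90.0, 205.0], [114.9000015258789, 179.8000030517578], [189.89999389648438, 253.89999389648438], [165.10000610351562, 279.1000061035156]]
scene orange 323.0 [228. 362.] [[202.39999389648438, 369.0], [204.60000610351562, 350.0], [254.0, 355.3999938964844], [251.8000030517578, 374.5]]
scene orange 209.0 [302. 316.] [[282.79998779296875, 300.20001220703125], [296.3999938964844, 291.8999938964844], [321.29998779296875, 332.600006103
[... 1490 characters left out ...]
0, 38.0], [23.5, 36.5], [24.100000381469727, 45.0], [0.5, 46.5]]
side orange 83.5 [ 6. 16.] [[-0.0, 12.0], [13.0, 12.0], [13.0, 20.0], [0.0, 20.0]]
side green 97.5 [251. 271.] [[242.1999969482422, 249.60000610351562], [245.8000030517578, 248.39999389648438], [260.70001220703125, 293.1000061035156], [257.1000061035156, 294.29998779296875]]
side green 66.5 [334. 157.] [[324.6000061035156, 146.1999969482422], [330.20001220703125, 143.39999389648438], [342.6000061035156, 168.1999969482422], [337.0, 171.0]]
side green 76.0 [278. 133.] [[255.8000030517578, 134.39999389648438], [296.1000061035156, 120.5999984741211], [300.20001220703125, 132.60000610351562], [259.8999938964844, 146.39999389648438]]
```

View pics/w1.png

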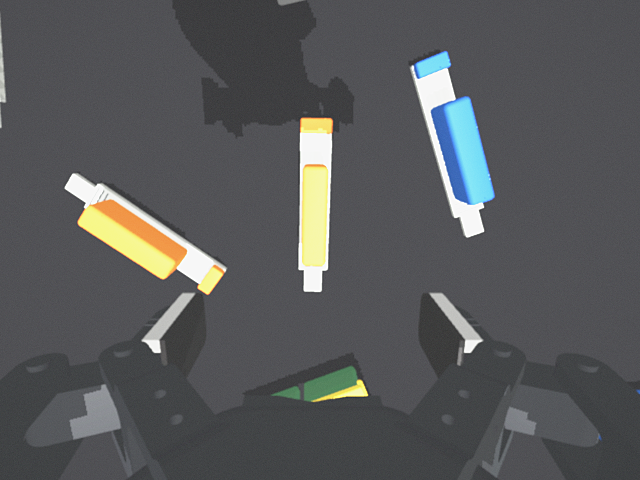

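View pics/sh1.png

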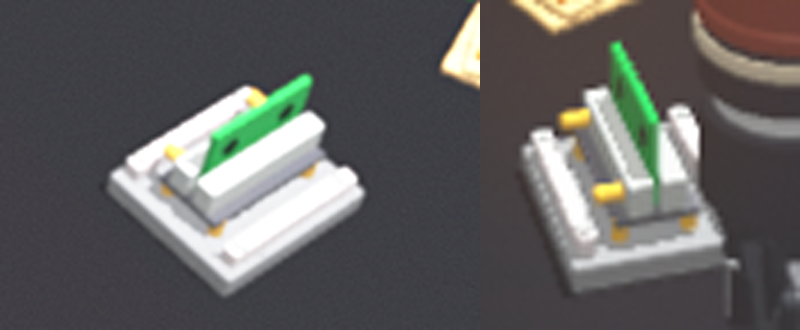

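The wrist view shows the orange file straight ahead: rib top about (302–328, 165–267), heel block at (316,125), toe at (313,290). Blue is to its right, a distractor to its left. The other crop shows the sheet's top-edge corners: scene px about (470.5,225.5) and (503.3,206), side px about (329.5,144.8) and (338.3,162.4).

Run:
```python
from h import *
import pickle
np.set_printoptions(precision=4,suppress=True)
st,d=pickle.load(open("d1.pkl","rb"));w=d["wrist"];im=w["img"]
m=cv2.inRange(cv2.cvtColor(im,cv2.COLOR_BGR2HSV),(15,80,200),(35,255,255))
for c in cv2.findContours(m,0,1)[0]:
    if cv2.contourArea(c)<300:continue
    r=cv2.minAreaRect(c);b=cv2.boxPoints(r);P=np.array([onz(w,p,.05,st) for p in b])
    print(r[0],P.mean(0),"sides",np.linalg.norm(P-np.roll(P,-1,0),axis=1),"dirs",[(np.degrees(np.arctan2(*(P[(i+1)%4]-P[i])[1::-1]))) for i in range(4)])
# whole-file ends on blade top z=.007
for p in [(316,120),(313,291),(313,266)]:print(p,onz(w,p,.007,st))
for a,b in [((470.5,225.5),(338.3,162.4)),((503.3,206),(329.5,144.8))]:
    print("edge",tri(ray(d["scene"],a),ray(d["side"],b)), onz(d["scene"],a,.11),onz(d["side"],b,.11))
```

```text
(339.1606140136719, 390.0855712890625) [ 0.7066 -0.2994  0.05  ] sides [0.0571 0.0197 0.0578 0.0198] dirs [np.float64(97.55658336677618), np.float64(7.7729963935646085), np.float64(-82.33634207491161), np.float64(-174.4748880782316)]
(210.08001708984375, 280.0600280761719) [ 0.5825 -0.4265  0.05  ] sides [0.0288 0.0127 0.0289 0.0129] dirs [np.float64(141.97777188810227), np.float64(49.988453023791685), np.float64(-37.585403131438696), np.float64(-130.8119933348782)]
(129.120361328125, 242.11050415039062) [ 0.5451 -0.4989  0.05  ] sides [0.0348 0.0983 0.0361 0.1006] dirs [np.float64(145.9461607083116), np.float64(60.43377147028886), np.float64(-30.315410625491214), np.float64(-120.34294108992901)]
(313.8761291503906, 215.46487426757812) [ 0.5206 -0.3264  0.05  ] sides [0.0933 0.0219 0.0933 0.0236] dirs [np.float64(177.80629341183393), np.float64(88.24340722597752), np.float64(-1.1658646377832629), np.float64(-91.86907527141257)]
(316.0, 125.5) [ 0.4401 -0.3246  0.05  ] sides [0.0257 0.0123 0.026  0.0123] dirs [np.float64(89.99093465930949), np.float64(0.7913746388747723), np.float64(-90.00618868759746), np.float64(179.54308662708223)]
(316, 120) [ 0.4331 -0.3242  0.007 ]
(313, 291) [ 0.6123 -0.327   0.007 ]
(313, 266) [ 0.5832 -0.327   0.007 ]
edge (array([0.5423, 0.0881, 0.1063]), np.float64(0.0037726500071157)) [0.5429 0.0875 0.11  ] [0.5418 0.08   0.11  ]
edge (array([0.5322, 0.1906, 0.1062]), np.float64(0.0031670477970258955)) [0.533  0.1893 0.11  ] [0.5316 0.1821 0.11  ]
```

Rib centre (0.5213,-0.3264), yaw about -1°. Its sides (93×23) and the blade length (179) agree with the given sizes. Descending and gripping.

```bash
python3 -m jog '[[[1,1,-50],[0,0,-1],85],[[0,0,-50],[0,0,0],85],[[0,0,-50],[0,0,0],85],[[0,0,-40],[0,0,0],85],[[0,0,-10],[0,0,0],85]]'
python3 -m jog '[[[0,0,-10],[0,0,0],85],[[0,0,-8],[0,0,0],85],[[0,0,0],[0,0,0],85],[[0,0,0],[0,0,0],40],[[0,0,0],[0,0,0],0]]'
python3 -m jog '[[[0,0,0],[0,0,0],0],[[0,0,0],[0,0,0],0],[[0,0,0],[0,0,0],0],[[0,0,0],[0,0,0],0],[[0,0,0],[0,0,0],0]]'
```

```text
t: 2.8
ee_pos: [0.5195, -0.3255, 0.0284]
eef_rot: [[-1.0, 0.018, -0.003], [0.018, 1.0, 0.003], [0.003, 0.003, -1.0]]
wrist_force: [0.0, -0.1, 0.1]
width: 0.0852
gripper_force: 0.0
t: 3.42
ee_pos: [0.5214, -0.3273, 0.014]
eef_rot: [[-1.0, 0.017, 0.001], [0.017, 1.0, -0.001], [-0.001, -0.001, -1.0]]
wrist_force: [-0.8, 0.2, 0.0]
width: 0.0512
gripper_force: 0.0
t: 4.05
ee_pos: [0.5212, -0.3272, 0.0137]
eef_rot: [[-1.0, 0.017, 0.0], [0.017, 1.0, -0.0], [-0.0, -0.0, -1.0]]
wrist_force: [0.8, 0.9, 5.1]
width: 0.0234
gripper_force: 59.9
```

Gripped (23.4 mm, 60 N). Lifting and moving to a standoff in front of the sheet, then re-measuring its edge.

```bash
python3 -m jog '[[[0,0,10],[0,0,0],0],[[0,0,40],[0,0,0],0],[[0,10,50],[0,0,0],0],[[-5,25,50],[0,0,0],0],[[-10,40,50],[0,0,0],0]]'
python3 -m jog '[[[-12,50,20],[0,0,1],0],[[-12,50,0],[0,0,1],0],[[-12,50,0],[0,0,1],0],[[-12,50,0],[0,0,1],0],[[-12,50,0],[0,0,1],0]]'
python3 -m jog '[[[-12,50,0],[0,0,1],0],[[-12,45,0],[0,0,1],0],[[-12,30,0],[0,0,0],0],[[-5,14,0],[0,0,0],0],[[0,0,0],[0,0,0],0]]'
python3 -m jog '[[[0,0,0],[0,0,0],0],[[0,0,0],[0,0,0],0],[[0,0,0],[0,0,0],0],[[0,0,0],[0,0,0],0],[[0,0,0],[0,0,0],0]]'
python3 - <<'E'
from station import env,get_image
from h import *
import pickle
st=env.state();print(st["ee_pos"],st["eef_rot"],st["wrist_force"])
d={n:get_image(n) for n in("wrist","scene","side")}
pickle.dump((st,d),open("d2.pkl","wb"))
cv2.imwrite("pics/w2.png",d["wrist"]["img"])
E
```

```text
t: 4.68
ee_pos: [0.5058, -0.2531, 0.2131]
eef_rot: [[-1.0, 0.019, -0.0], [0.019, 1.0, 0.0], [0.0, 0.0, -1.0]]
wrist_force: [1.6, 0.0, -1.6]
width: 0.0236
gripper_force: 59.1
t: 5.3
ee_pos: [0.4454, -0.0019, 0.2316]
eef_rot: [[-0.998, -0.07, -0.0], [-0.07, 0.998, 0.0], [0.0, 0.0, -1.0]]
wrist_force: [0.3, 0.6, -2.6]
width: 0.0235
gripper_force: 59.4
t: 5.92
ee_pos: [0.4052, 0.1359, 0.2316]
eef_rot: [[-0.994, -0.106, -0.0], [-0.106, 0.994, -0.0], [0.0, -0.0, -1.0]]
wrist_force: [0.2, 0.1, -2.5]
width: 0.0235
gripper_force: 59.3
t: 6.55
ee_pos: [0.4054, 0.1355, 0.2315]
eef_rot: [[-0.995, -0.104, -0.0], [-0.104, 0.995, 0.0], [0.0, 0.0, -1.0]]
wrist_force: [-0.4, 1.0, -2.6]
width: 0.0236
gripper_force: 59.3
[0.40541295 0.1354748  0.23154375] [[-9.94542240e-01 -1.04334713e-01 -3.04745277e-05]
 [-1.04334716e-01  9.94542236e-01  8.87025469e-05]
 [ 2.10534501e-05  9.13979808e-05 -9.99999996e-01]] [-0.36144923  1.00168062 -2.55657585]
```

View pics/w2.png

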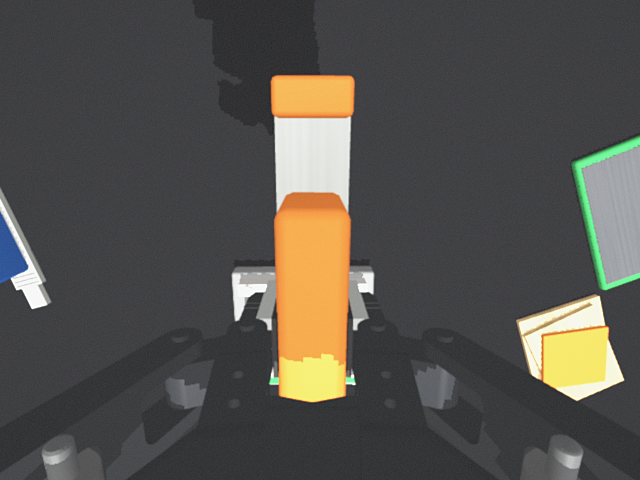

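The wrist view shows the file straight in the grip (heel block up at (313,95)). The green sheet's ends show just either side of the rib at about (274,380) and (352,380), parallel to the image rows.

Run:
```python
from h import *
import pickle
np.set_printoptions(precision=4,suppress=True)
st,d=pickle.load(open("d2.pkl","rb"));w=d["wrist"];im=w["img"]
m=cv2.inRange(cv2.cvtColor(im,cv2.COLOR_BGR2HSV),(45,60,40),(90,255,255))
for lo,hi in((250,300),(330,370)):
    ys,xs=np.nonzero(m[340:400,lo:hi]);ys+=340;xs+=lo
    print(xs.min(),xs.max(),ys.min(),ys.max(),len(xs))
    for x in range(xs.min(),xs.max()+1):
        y=ys[xs==x]
        if len(y):print((x,y.min(),y.max()),end=" ")
    print()
    for u in(xs.min(),xs.max()):
        for v in (ys[xs==u].min(),ys[xs==u].max()+1):print(u,v,onz(w,(u,v),.11,st))
# two-view: top line of sheet via mask in scene & side
for n,(x0,x1,y0,y1) in {"scene":(440,520,190,245),"side":(315,350,138,178)}.items():
    s=d[n]["img"];mm=cv2.inRange(cv2.cvtColor(s,cv2.COLOR_BGR2HSV),(45,100,40),(90,255,255))[y0:y1,x0:x1]
    ys,xs=np.nonzero(mm);print(n,len(xs))
    if len(xs):
        P=np.c_[xs+x0,ys+y0];h=cv2.convexHull(P.astype(np.int32))[:,0];print(cv2.approxPolyDP(h,1.2,True)[:,0].tolist())
```

```text
269 278 377 383 62
(269, np.int64(379), np.int64(383)) (270, np.int64(378), np.int64(383)) (271, np.int64(378), np.int64(383)) (272, np.int64(378), np.int64(383)) (273, np.int64(378), np.int64(383)) (274, np.int64(377), np.int64(383)) (275, np.int64(377), np.int64(383)) (276, np.int64(377), np.int64(383)) (277, np.int64(377), np.int64(383)) (278, np.int64(378), np.int64(382)) 
269 379 [0.537 0.112 0.11 ]
269 384 [0.542  0.1124 0.11  ]
278 378 [0.5352 0.1196 0.11  ]
278 383 [0.5402 0.12   0.11  ]
346 355 377 382 44
(346, np.int64(378), np.int64(381)) (347, np.int64(377), np.int64(381)) (348, np.int64(377), np.int64(381)) (349, np.int64(377), np.int64(381)) (350, np.int64(377), np.int64(381)) (351, np.int64(378), np.int64(381)) (352, np.int64(378), np.int64(381)) (353, np.int64(378), np.int64(381)) (354, np.int64(378), np.int64(382)) (355, np.int64(380), np.int64(382)) 
346 378 [0.5292 0.1771 0.11  ]
346 382 [0.5331 0.1777 0.11  ]
355 380 [0.5304 0.185  0.11  ]
355 383 [0.5333 0.1854 0.11  ]
scene 397
[[503, 205], [501, 215], [498, 218], [467, 237], [471, 224], [499, 205]]
side 129
[[338, 173], [329, 155], [329, 144], [338, 158]]
```

Edge centre about (0.536, 0.137, 0.11), yaw 6°, so the file is already square to it. Going to 65 mm behind the edge with the face about 8 mm above it.

```bash
python3 -m jog '[[[22,-2,0],[0,0,0],0],[[22,-2,-10],[0,0,0],0],[[22,-2,-20],[0,0,0],0],[[0,0,-25],[0,0,0],0],[[0,0,-25],[0,0,0],0]]'
python3 -m jog '[[[0,0,-15],[0,0,0],0],[[0,0,-4],[0,0,0],0],[[0,0,0],[0,0,0],0],[[0,0,0],[0,0,0],0],[[0,0,0],[0,0,0],0]]'
python3 - <<'E'
from station import env,get_image
from h import *
st=env.state();print(st["ee_pos"],st["wrist_force"],st["torque"])
s=get_image("scene")["img"][130:290,380:580];t=get_image("side")["img"][90:210,280:400]
cv2.imwrite("pics/st.png",np.hstack([cv2.resize(s,(480,384),interpolation=2),cv2.resize(t,(320,384),interpolation=2)]))
E
```

```text
t: 7.32
ee_pos: [0.4715, 0.1296, 0.1506]
eef_rot: [[-0.995, -0.104, -0.0], [-0.104, 0.995, 0.0], [0.0, 0.0, -1.0]]
wrist_force: [-0.7, -0.1, -2.1]
width: 0.0234
gripper_force: 59.4
t: 7.95
ee_pos: [0.4718, 0.1296, 0.1333]
eef_rot: [[-0.995, -0.105, 0.001], [-0.105, 0.995, 0.0], [-0.001, -0.0, -1.0]]
wrist_force: [0.0, -0.5, -2.1]
width: 0.0234
gripper_force: 59.4
[0.47181616 0.12958907 0.13329085] [ 0.00585275 -0.49069989 -2.08272495] [-0.04293401  0.02677606 -0.05581614]
```

View pics/st.png

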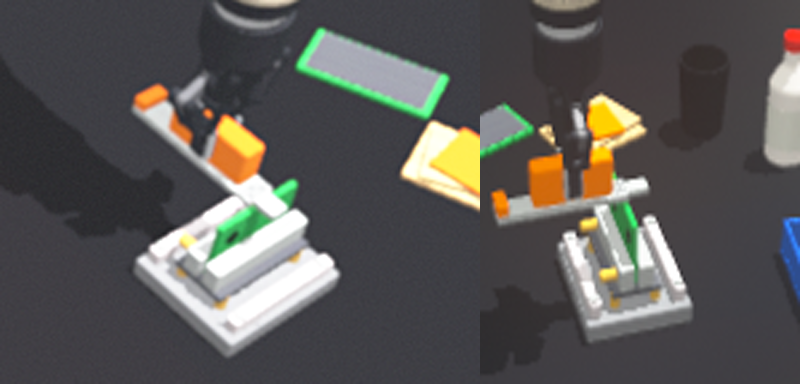

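The file's toe lies across the middle of the edge, square, just above it (scene crop (265,195)). Lowering gently to find contact.

```bash
python3 -m jog '[[[0,0,-4],[0,0,0],0],[[0,0,-3],[0,0,0],0],[[0,0,-2],[0,0,0],0],[[0,0,0],[0,0,0],0],[[0,0,0],[0,0,0],0]]'
python3 -c "
from station import env;s=env.state();print(s['ee_pos'],s['wrist_force'],s['torque'])"
python3 -m jog '[[[0,0,-1],[0,0,0],0],[[0,0,-1],[0,0,0],0],[[0,0,-1],[0,0,0],0],[[0,0,0],[0,0,0],0],[[0,0,0],[0,0,0],0]]'
python3 -c "
from station import env;s=env.state();print(s['ee_pos'],s['wrist_force'],s['torque'])"
```

```text
t: 8.68
ee_pos: [0.4715, 0.1296, 0.1236]
eef_rot: [[-0.995, -0.105, 0.0], [-0.105, 0.995, 0.0], [-0.0, 0.0, -1.0]]
wrist_force: [0.7, -0.4, -2.0]
width: 0.0235
gripper_force: 59.4
[0.47145023 0.1295709  0.12364602] [ 0.70258535 -0.3799987  -2.04971188] [-0.00207433 -0.01240687  0.01099143]
t: 9.3
ee_pos: [0.4715, 0.1296, 0.1207]
eef_rot: [[-0.995, -0.105, 0.0], [-0.105, 0.995, 0.0], [-0.0, 0.0, -1.0]]
wrist_force: [-0.1, -0.0, 0.9]
width: 0.0233
gripper_force: 59.6
[0.47147675 0.12958612 0.12067055] [-0.10271329 -0.04270364  0.85817421] [ 0.0357057  -0.19936033 -0.06151757]
```

Contact is at TCP z≈0.1237; at 3 mm of give the press is 2.9 N, as expected. Stroke 1 along (0.9945, 0.1045), 130 mm, then lift.

```bash
python3 -m jog '[[[8,0.8,0],[0,0,0],0],[[13,1.4,0],[0,0,0],0],[[13,1.4,0],[0,0,0],0],[[13,1.4,0],[0,0,0],0],[[13,1.4,0],[0,0,0],0]]'
python3 -m jog '[[[13,1.4,0],[0,0,0],0],[[13,1.4,0],[0,0,0],0],[[13,1.4,0],[0,0,0],0],[[13,1.4,0],[0,0,0],0],[[13,1.4,0],[0,0,0],0]]'
python3 -m jog '[[[4,0.4,0],[0,0,0],0],[[0,0,0],[0,0,0],0],[[0,0,15],[0,0,0],0],[[0,0,20],[0,0,0],0],[[0,0,5],[0,0,0],0]]'
```

```text
t: 9.93
ee_pos: [0.532, 0.136, 0.1203]
eef_rot: [[-0.995, -0.104, -0.001], [-0.104, 0.995, -0.0], [0.001, 0.0, -1.0]]
wrist_force: [-1.8, 1.2, 1.0]
width: 0.0236
gripper_force: 59.8
t: 10.55
ee_pos: [0.5969, 0.143, 0.1201]
eef_rot: [[-0.995, -0.104, -0.001], [-0.104, 0.995, 0.0], [0.001, 0.0, -1.0]]
wrist_force: [-2.0, -0.6, -0.3]
width: 0.0235
gripper_force: 59.8
t: 11.18
ee_pos: [0.6016, 0.1434, 0.1636]
eef_rot: [[-0.995, -0.105, 0.004], [-0.105, 0.995, 0.0], [-0.004, -0.0, -1.0]]
wrist_force: [-0.0, -0.4, -1.9]
width: 0.0234
gripper_force: 59.4
```

```bash
python3 -m jog '[[[-40,-4.2,0],[0,0,0],0],[[-50,-5.2,0],[0,0,0],0],[[-40,-4.4,0],[0,0,0],0],[[0,0,0],[0,0,0],0],[[0,0,-15],[0,0,0],0]]'
python3 -m jog '[[[0,0,-15],[0,0,0],0],[[0,0,-5],[0,0,0],0],[[0,0,-3],[0,0,0],0],[[0,0,-2],[0,0,0],0],[[0,0,0],[0,0,0],0]]'
python3 -c "
from station import env;s=env.state();print(s['ee_pos'],s['wrist_force'],s['torque'])"
```

```text
t: 11.8
ee_pos: [0.4719, 0.1296, 0.1467]
eef_rot: [[-0.995, -0.104, 0.004], [-0.104, 0.995, 0.0], [-0.004, -0.0, -1.0]]
wrist_force: [0.7, -1.4, -2.5]
width: 0.0236
gripper_force: 59.4
t: 12.42
ee_pos: [0.4707, 0.1296, 0.1209]
eef_rot: [[-0.995, -0.105, 0.001], [-0.105, 0.995, 0.0], [-0.001, 0.0, -1.0]]
wrist_force: [0.4, 0.6, 0.3]
width: 0.0232
gripper_force: 59.6
[0.47069567 0.12959493 0.12090852] [0.41329454 0.61134997 0.32202638] [ 0.0265692  -0.08272942  0.01275753]
```

Contact again, about 2.4 N. Stroke 2.

```bash
python3 -m jog '[[[8,0.8,-0.2],[0,0,0],0],[[13,1.4,-0.1],[0,0,0],0],[[13,1.4,-0.1],[0,0,0],0],[[13,1.4,0],[0,0,0],0],[[13,1.4,0],[0,0,0],0]]'
python3 -m jog '[[[13,1.4,0],[0,0,0],0],[[13,1.4,0],[0,0,0],0],[[13,1.4,0],[0,0,0],0],[[13,1.4,0],[0,0,0],0],[[13,1.4,0],[0,0,0],0]]'
python3 -m jog '[[[4,0.4,0],[0,0,0],0],[[0,0,0],[0,0,0],0],[[0,0,15],[0,0,0],0],[[0,0,30],[0,0,0],0],[[0,0,40],[0,0,0],0]]'
python3 - <<'E'
from station import env,get_image
from h import *
s=get_image("scene")["img"][100:280,380:600];t=get_image("side")["img"][70:220,290:430]
cv2.imwrite("pics/st2.png",np.hstack([cv2.resize(s,(440,360),interpolation=2),cv2.resize(t,(336,360),interpolation=2)]))
E
```

```text
t: 13.05
ee_pos: [0.5313, 0.136, 0.1203]
eef_rot: [[-0.995, -0.104, 0.0], [-0.104, 0.995, -0.0], [-0.0, -0.0, -1.0]]
wrist_force: [-2.3, -0.8, 0.5]
width: 0.0234
gripper_force: 59.8
t: 13.68
ee_pos: [0.5961, 0.143, 0.1201]
eef_rot: [[-0.995, -0.104, -0.0], [-0.104, 0.995, -0.0], [0.0, -0.0, -1.0]]
wrist_force: [-1.6, 0.3, 0.4]
width: 0.0235
gripper_force: 59.8
t: 14.3
ee_pos: [0.5987, 0.1434, 0.2062]
eef_rot: [[-0.995, -0.105, -0.001], [-0.105, 0.995, 0.0], [0.001, 0.0, -1.0]]
wrist_force: [1.0, 0.7, -2.5]
width: 0.023
gripper_force: 59.4
```

View pics/st2.png

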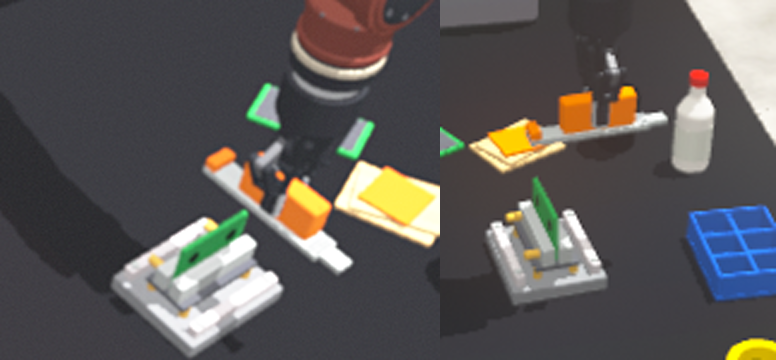

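Both strokes are done and the file is clear above the fixture, level in the grip. Carrying it back.

```bash
python3 -m jog '[[[0,-20,20],[0,0,0],0],[[-8,-45,0],[0,0,-1],0],[[-8,-50,0],[0,0,-1],0],[[-8,-50,0],[0,0,-1],0],[[-8,-50,0],[0,0,-1],0]]'
python3 -m jog '[[[-8,-50,0],[0,0,-1],0],[[-8,-50,0],[0,0,-1],0],[[-8,-50,0],[0,0,-1],0],[[-8,-50,0],[0,0,0],0],[[-8,-30,0],[0,0,0],0]]'
python3 -m jog '[[[-8,-20,-10],[0,0,0],0],[[-5,-5,-30],[0,0,0],0],[[0,0,-40],[0,0,0],0],[[0,0,-30],[0,0,0],0],[[0,0,0],[0,0,0],0]]'
python3 -m jog '[[[0,0,0],[0,0,0],0],[[0,0,0],[0,0,0],0],[[0,0,0],[0,0,0],0],[[0,0,0],[0,0,0],0],[[0,0,0],[0,0,0],0]]'
python3 -c "
from station import env;s=env.state();print(s['ee_pos'],s['eef_rot'],s['wrist_force'])"
```

```text
t: 15.02
ee_pos: [0.5664, -0.0739, 0.2254]
eef_rot: [[-0.999, -0.034, -0.0], [-0.034, 0.999, -0.0], [0.0, -0.0, -1.0]]
wrist_force: [1.3, -0.5, -2.1]
width: 0.0232
gripper_force: 59.5
t: 15.65
ee_pos: [0.5258, -0.3045, 0.2251]
eef_rot: [[-1.0, 0.02, -0.001], [0.02, 1.0, 0.0], [0.001, 0.0, -1.0]]
wrist_force: [0.2, 0.4, -1.8]
width: 0.0232
gripper_force: 59.5
t: 16.27
ee_pos: [0.5125, -0.3249, 0.1121]
eef_rot: [[-1.0, 0.017, -0.004], [0.017, 1.0, 0.004], [0.004, 0.004, -1.0]]
wrist_force: [-1.1, 0.4, -2.5]
width: 0.0233
gripper_force: 59.4
t: 16.9
ee_pos: [0.5145, -0.3267, 0.1153]
eef_rot: [[-1.0, 0.017, 0.0], [0.017, 1.0, -0.0], [-0.0, -0.0, -1.0]]
wrist_force: [-0.1, 1.0, -2.0]
width: 0.0232
gripper_force: 59.4
[ 0.51445791 -0.32668194  0.11532622] [[-9.99847758e-01  1.74475313e-02  2.11945662e-04]
 [ 1.74475270e-02  9.99847780e-01 -2.24355096e-05]
 [-2.12304844e-04 -1.87341663e-05 -9.99999977e-01]] [-0.14032214  0.97386459 -1.96637532]
```

```bash
python3 -m jog '[[[7,-0.5,-30],[0,0,0],0],[[0,0,-40],[0,0,0],0],[[0,0,-20],[0,0,0],0],[[0,0,-6],[0,0,0],0],[[0,0,-2],[0,0,0],0]]'
python3 -m jog '[[[0,0,-2],[0,0,0],0],[[0,0,-1],[0,0,0],0],[[0,0,0],[0,0,0],0],[[0,0,0],[0,0,0],0],[[0,0,0],[0,0,0],0]]'
```

```text
t: 17.52
ee_pos: [0.5218, -0.3276, 0.0181]
eef_rot: [[-1.0, 0.017, 0.001], [0.017, 1.0, -0.001], [-0.001, -0.001, -1.0]]
wrist_force: [1.0, 0.6, -1.9]
width: 0.0236
gripper_force: 59.6
t: 18.15
ee_pos: [0.5214, -0.3271, 0.0142]
eef_rot: [[-1.0, 0.017, 0.0], [0.017, 1.0, 0.0], [-0.0, 0.0, -1.0]]
wrist_force: [-0.3, 0.4, -2.0]
width: 0.0233
gripper_force: 59.6
```

Half a millimetre above the table. Touching down, then opening and lifting.

```bash
python3 -m jog '[[[0,0,-0.7],[0,0,0],0],[[0,0,0],[0,0,0],0],[[0,0,0],[0,0,0],0],[[0,0,0],[0,0,0],50],[[0,0,0],[0,0,0],85]]'
python3 -m jog '[[[0,0,0],[0,0,0],85],[[0,0,0],[0,0,0],85],[[0,0,0],[0,0,0],85],[[0,0,0],[0,0,0],85],[[0,0,0],[0,0,0],85]]'
python3 -m jog '[[[0,0,20],[0,0,0],85],[[0,0,50],[0,0,0],85],[[0,0,50],[0,0,0],85],[[0,0,50],[0,0,0],85],[[0,0,47],[0,0,0],85]]'
python3 -m jog '[[[0,0,0],[0,0,0],85],[[0,0,0],[0,0,0],85],[[0,0,0],[0,0,0],85],[[0,0,0],[0,0,0],85],[[0,0,0],[0,0,0],85]]'
python3 - <<'E'
from station import env,get_image
from h import *
np.set_printoptions(precision=4,suppress=True)
st=env.state();w=get_image("wrist");im=w["img"];cv2.imwrite("pics/w3.png",im);print(st["ee_pos"],st["wrist_force"])
m=cv2.inRange(cv2.cvtColor(im,cv2.COLOR_BGR2HSV),(15,80,200),(35,255,255))
for c in cv2.findContours(m,0,1)[0]:
    if cv2.contourArea(c)<300:continue
    r=cv2.minAreaRect(c);P=np.array([onz(w,p,.05,st) for p in cv2.boxPoints(r)])
    print(r,P.mean(0))
E
```

```text
t: 18.77
ee_pos: [0.5215, -0.3272, 0.0135]
eef_rot: [[-1.0, 0.017, 0.0], [0.017, 1.0, -0.0], [-0.0, -0.0, -1.0]]
wrist_force: [0.2, 0.2, -0.3]
width: 0.0591
gripper_force: 0.0
t: 19.4
ee_pos: [0.5214, -0.3271, 0.0135]
eef_rot: [[-1.0, 0.017, -0.0], [0.017, 1.0, 0.0], [0.0, 0.0, -1.0]]
wrist_force: [-0.4, -0.7, 0.2]
width: 0.0853
gripper_force: 0.0
t: 20.02
ee_pos: [0.5214, -0.3271, 0.2342]
eef_rot: [[-1.0, 0.017, 0.002], [0.017, 1.0, -0.002], [-0.002, -0.001, -1.0]]
wrist_force: [1.2, -0.5, 0.4]
width: 0.0849
gripper_force: 0.0
t: 20.65
ee_pos: [0.5212, -0.3269, 0.2298]
eef_rot: [[-1.0, 0.017, -0.001], [0.017, 1.0, 0.001], [0.001, 0.001, -1.0]]
wrist_force: [-0.1, 0.3, -1.0]
width: 0.0851
gripper_force: 0.0
[ 0.5212 -0.3269  0.2298] [-0.142   0.2585 -1.0314]
((210.2586212158203, 281.6034240722656), (13.55635929107666, 27.69820785522461), 35.837650299072266) [ 0.5824 -0.4262  0.05  ]
((128.32876586914062, 245.84701538085938), (112.35516357421875, 35.49364471435547), 24.851587295532227) [ 0.5458 -0.4989  0.05  ]
((311.0, 214.5), (24.0, 101.0), 0.0) [ 0.5202 -0.3281  0.05  ]
((311.5, 124.5), (15.0, 31.0), 90.0) [ 0.4401 -0.3262  0.05  ]
```

View pics/w3.png

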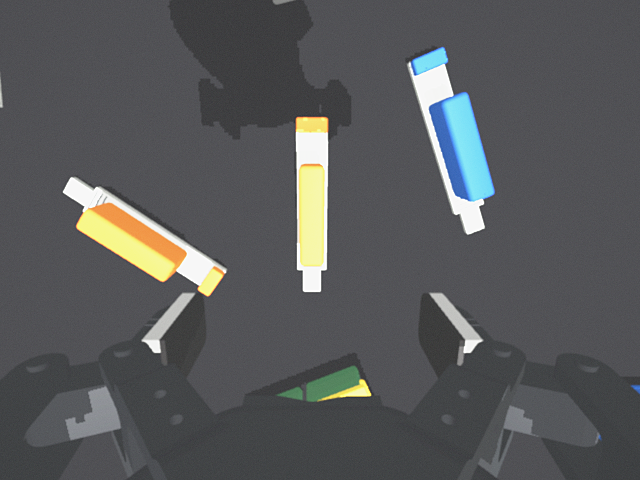

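The file lies flat within about 2 mm of where it was found (rib at (311,215)), the blue file is where it was, and the gripper is clear.

```bash
python3 -c "
from station import finish_job;print(finish_job())"
```

```text
the job is handed in; nothing more can be done
None
```

The job is handed in: two forward strokes of about 130 mm across the green edge at roughly 2–3 N, with the file lifted clear after each, then laid flat within about 2 mm of where it was found, and the blue file not touched.

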